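Probe two drilled blocks and mark the one drilled right through

TASK

Of the two drilled wooden blocks, one has a bore that goes right through and the other a bore that stops short, and they look the same from outside. Take the orange-handled probe pin from its blue stand and try it in the pale block first, then in the dark brown block, each time lowering it upright into the bore until it stops or its flange comes down to the block. Then leave the pin standing in the block that is drilled right through, its flange fully down on the block's top, and let go.

Things in the scene. Friction and masses are not known exactly. Their poses are not given: they have to be found in the camera images.
- pin_grip (a point): Probe pin, loose, round, upright, about 160 g. Point: centre of its orange grip (24 mm diameter, 56 mm tall, half above and half below); z up along the pin. Under the grip: steel flange 50 mm diameter, 6 mm thick, then a shank 12 mm diameter, 50 mm long, last 6 mm tapered; its tip is 84 mm below this point. At the start this point is 34 mm above the stand's top.
- light_bore (a point): Pale wooden block, 80 x 80 x 60 mm tall, fixed in a low cradle. Point: centre of its bore's mouth, at the top face; z up. Bore 28 mm wide: either through (pin goes in until its flange rests on the top, grip centre 34 mm above this point) or blind, 22 mm deep, hard floor (pin stops with grip centre 62 mm above). Exactly one of the two blocks is blind; it varies from start to start.
- dark_bore (a point): Dark brown wooden block, fixed, otherwise the same as the pale one (80 x 80 x 60 mm tall). Point: centre of its bore's mouth, at the top face; z up. Bore 28 mm wide, through if the pale block's is blind, and blind (22 mm deep) if the pale block's is through. Blocks and stand change places from start to start.
- stand: Blue painted stand, 70 x 70 x 60 mm tall, fixed to the table, with a through-hole of 19 mm in which the pin starts upright, its flange on the stand's top. Origin: centre of its underside, on the table; z up.
There are look-alikes about, which are no part of the job. What is shaped like the part that bears pin_grip but green, purple or turquoise is not meant.

How it is judged (in metres and radians):
On the way, in this order (a step that is already met when the one before it is completed fails the run):
1. the pin has been lowered upright at least 17 mm into the bore of the pale block (horizontal distance between pin_grip and light_bore below 0.015 m and z of pin_grip in the frame of light_bore below 0.067 m and angle between pin_grip's own z axis and vertical below 0.2 rad), for 0.1 s.
2. then the pin has been lowered upright at least 17 mm into the bore of the dark brown block (horizontal distance between pin_grip and dark_bore below 0.015 m and z of pin_grip in the frame of dark_bore below 0.067 m and angle between pin_grip's own z axis and vertical below 0.2 rad), for 0.1 s.
At the end, for the whole second after the job is handed in: The pin stands released and at rest in the through bore (pale or dark block, whichever it is), upright within about 11 degrees, within 15 mm of the bore's centre, its flange down on the block's top to within 6 mm (((horizontal distance between pin_grip and light_bore below 0.015 m and z of pin_grip in the frame of light_bore below 0.04 m and angle between pin_grip's own z axis and vertical below 0.2 rad) or (horizontal distance between pin_grip and dark_bore below 0.015 m and z of pin_grip in the frame of dark_bore below 0.04 m and angle between pin_grip's own z axis and vertical below 0.2 rad)) and linear speed of pin below 0.02 m/s); the robot touches nothing.
It also fails if it takes over 51 s, if anything falls off the work surface, if the arm or the gripper's body presses on something with over 40 N, if the wrist force passes 120 N, or if a joint passes its speed limit or range.

ROBOT

A 6-joint arm with a two-finger parallel gripper is mounted at the origin on the work surface. World frame = base frame: x ahead of the robot, y to its left, z up, the work surface at z = 0. Lengths are in mm, angles in rad, forces in N, time in s.
With the tool pointing down it reaches from about 275 to 750 mm from the base axis. Payload 10.2 kg.
Tool frame: the origin (TCP) lies at the centre of the arm's flange, where the gripper is bolted on; the fingertips stand ctrl.tip_reach ahead of it and the grasp point (between the pads) lies 155 mm ahead of it (ctrl.tip_reach is the distance from the TCP to the fingertips, in mm); z points along the fingers, y is the direction in which the jaws open and shut (so a half turn about z gives the same grasp; the last joint's range is limited). The gripper opens to 85 mm and grips with 20 to 120 N. Pads are 22 mm wide; open, the fingers measure 114 mm over their backs; the gripper's body (76 mm by 85 mm) begins 54 mm behind the grasp point. The pads swing forward as they close: fully open they stand 13 mm farther back than shut.
Start: joints at [-1.521, 0.313, 1.498, -0, 1.331, -0.223], TCP at [141.437, -505.597, 404.694] pointing down, gripper open.
Joint ranges: [-2.94, 2.94], [-0.97, 2.17], [0.19, 2.56], [-1.23, 4.37], [0.02, 3.11], [-2.88, 2.88]. Speed limits (rad/s): [2.39, 2.39, 3.01, 3.14, 3.14, 3.14].

INTERFACE

Orientations are given as a unit quaternion [w, x, y, z].
In Python, from rig import ctrl, viewer gives the robot as it stands.
- The arm moves only by the tool drive_tool, never from a script. Its argument "rows" is a list that holds one entry, the list of rows, each a list of 6 numbers: the shift along the world's x, y, z normalised to -1 to 1, where 1 is 0.1 m, then the turn, a rotation vector about the world's x, y, z normalised to -1 to 1, where 1 is 90 degrees. A call has 1 to 10 rows; each row is the pose to reach, as a shift and turn from the pose measured when the call began; what a row does not reach only later rows make up. A row lasts 1/8 s, in which the tool goes at most 62.5 mm and 10.7 degrees, less where a joint would pass 70% of its speed; a pose out of reach is approached as far as the arm can. A call with a number of a shift or a turn outside -1 to 1 is refused whole. A call with a gripper value outside its range is refused whole. "fingers" is the opening, from -1 (shut) to 1 (fully open), set as the call begins (left out, the last holds). The fingers move at their own pace and stop on an object; "force" is the grip in N (left out, the last holds). Time passes only in rows, so rows that repeat a pose let the fingers close. It gives the time, the measured TCP pose, the force and the opening at its end, in the units of the state.
- ctrl.sense(): the state, without advancing time (a new reading comes with each control period).
- viewer.capture(name): name is "scene" or "side" or "wrist"; returns the picture (400x640x3 uint8, red, green, blue); there is no depth.
- viewer.calibration(name): a dict with "mtx" (3x3 intrinsics, pixels), "dist_coeffs" ([k1, k2, p1, p2, k3] as OpenCV has them; the pictures are not rectified), "extrinsics" (4x4, takes a point from camera to world coordinates). Camera axes: x right, y up, looking along -z (the intrinsics and any distortion apply to the point x, -y, -z); pixel columns grow to the right and rows downward; lengths in mm; the calibration is good to about 2 mm. A picture is of the moment at which its call begins: read the wrist's pose just before it. calibration takes no time and is no camera call; for the wrist camera it gives the pose at the moment of the call.
- ctrl.finish_job(): hands the job in, once; it reports no verdict.
The state is a dict: "time_s": time; "joints": joint angles; "dq": joint speeds; "tau": joint torques, N m; "eef_pos": TCP position; "ee_rot": TCP orientation; "force": force on the tool from outside, world axes, zero at the start; "wrist_torque": the same for the moment, N m; "grip_width": opening from 0.0 (shut) to 1.0 (fully open).
Only numpy, scipy, OpenCV 4.12 (cv2) and the standard library are available. Lean on these libraries where they do the work, as an engineer would, in place of code of your own. Each camera call takes 0.05 s, during which the arm holds its last target.

## Working session

There is one attempt and no reset: what is moved stays moved. The work goes in short steps, Python scripts to look and compute and a tool call to move; the robot and the scene stay as the last step left them, time stands still between calls to the robot, and variables do not carry over. Pictures are saved under pics/ and viewed, and the job is handed in when it is done.

Besides the shell and the picture viewer there is one more tool, called after "Request:" in YAML: its name, and indented under it one key for each argument. drive_tool: Moves the arm, as the interface text tells. Scaled input: -1 to 1 covers 0.1 m each way for a shift and 90 degrees each way for a turn. Its arguments: {"type":"object","properties":{"rows":{"type":"array","items":{"type":"array","items":{"type":"array","items":{"type":"number"}}}},"fingers":{"type":"number"},"force":{"type":"number"}},"required":["rows"]}

```bash
mkdir -p pics; ls; python3 - <<'E'
from rig import ctrl, viewer
import cv2
for n in ("scene","side","wrist"):
    c=viewer.calibration(n); 
    im=viewer.capture(n); cv2.imwrite(f"pics/{n}0.png",im[:,:,::-1])
    print(n,c)
print(ctrl.sense(),ctrl.tip_reach)
E
```

```text
pics
scene {'mtx': array([[493.3065841 ,   0.        , 320.57355378],
       [  0.        , 493.3065841 , 201.61419563],
       [  0.        ,   0.        ,   1.        ]]), 'dist_coeffs': array([-0.15726224,  0.        ,  0.        ,  0.        ,  0.        ]), 'extrinsics': array([[-6.15331955e-01, -4.30239595e-01,  6.60500171e-01,
         1.27543101e+03],
       [ 7.88229458e-01, -3.27538166e-01,  5.20973197e-01,
         5.12412448e+02],
       [-7.80428251e-03,  8.41197147e-01,  5.40672223e-01,
         6.34345886e+02],
       [ 0.00000000e+00,  0.00000000e+00,  0.00000000e+00,
         1.00000000e+00]])}
side {'mtx': array([[437.27634553,   0.        , 323.266976  ],
       [  0.        , 437.27634553, 197.31242289],
       [  0.        ,   0.        ,   1.        ]]), 'dist_coeffs': array([-0.07703789,  0.        ,  0.        ,  0.        ,  0.        ]), 'extrinsics': array([[ 9.89627065e-01,  7.19440788e-02, -1.24347581e-01,
         4.56007725e+02],
       [-1.42669550e-01,  5.93658634e-01, -7.91968955e-01,
        -7.60790603e+02],
       [ 1.68425385e-02,  8.01494526e-01
[... 752 characters left out ...]
_s': 0.15, 'joints': array([-1.52140984e+00,  3.13292274e-01,  1.49825541e+00, -2.83080724e-06,
        1.33099630e+00, -2.23361298e-01]), 'dq': array([ 6.93196285e-04, -1.62480486e-03, -2.36825277e-03,  3.91111160e-06,
        9.67672954e-05, -3.75701483e-04]), 'tau': array([ 3.05802343e-03, -4.12363207e+01, -2.59796727e+01, -7.97908274e-05,
        3.20892868e-03,  1.00263333e-05]), 'eef_pos': array([ 141.42985237, -505.55910216,  404.28409805]), 'ee_rot': array([-4.73985207e-04,  9.90715326e-01,  1.35951891e-01,  3.99550952e-05]), 'force': array([ 0.00110063, -0.39367924,  0.33676073]), 'wrist_torque': array([-0.00447862, -0.01944062, -0.02543745]), 'grip_width': 1.0025414719092918} 173.4
```

View pics/scene0.png

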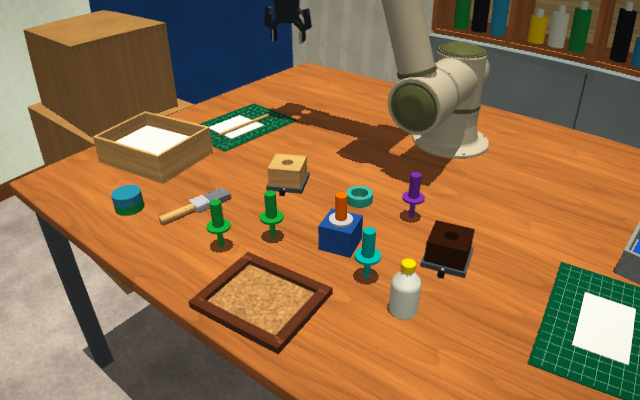

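View pics/side0.png

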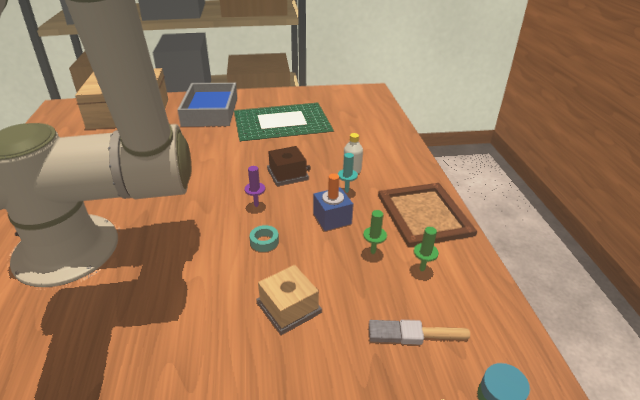

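View pics/wrist0.png

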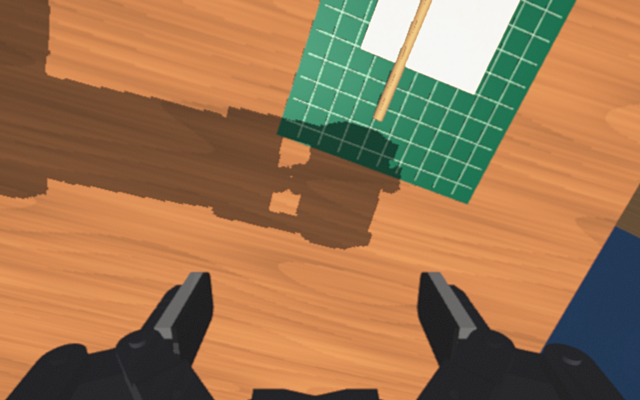

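The scene view shows the orange pin at about (341,207), the pale bore near (287,162) and the dark bore near (452,237). In the side view they are at (333,188), (288,287) and (287,157). I'll enlarge these.

```bash
python3 - <<'E'
import cv2, numpy as np
def crop(n,x,y,w=30,s=6):
    im=cv2.imread(f"pics/{n}0.png")[y-w:y+w,x-w:x+w]
    im=cv2.resize(im,None,fx=s,fy=s,interpolation=cv2.INTER_CUBIC)
    for k in range(0,2*w,10):
        cv2.line(im,(k*s,0),(k*s,6),(0,255,255),1);cv2.putText(im,str(x-w+k),(k*s,16),0,.35,(0,255,255))
        cv2.line(im,(0,k*s),(6,k*s),(0,255,255),1);cv2.putText(im,str(y-w+k),(8,k*s+4),0,.35,(0,255,255))
    return im
a=lambda n,p:np.hstack([crop(n,*q,w=22) for q in p])
cv2.imwrite("pics/c1.png",np.vstack([a("scene",[(341,212),(287,165),(452,240)]),a("side",[(333,192),(288,287),(287,162)])]))
E
```

```text
(no output)
```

View pics/c1.png

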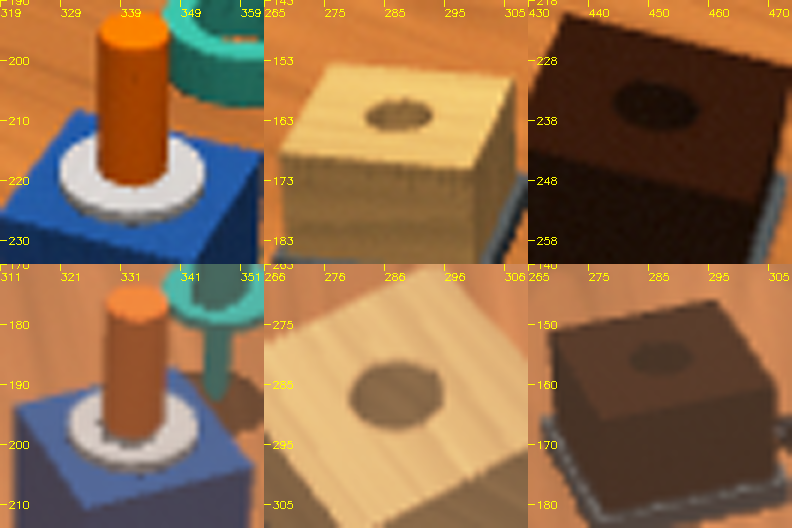

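```bash
cat > h.py <<'E'
from rig import ctrl, viewer
import cv2, numpy as np
def cal(n): 
    c=viewer.calibration(n); return c
def ray(c,p):
    u=cv2.undistortPoints(np.array([[p]],float),c["mtx"],c["dist_coeffs"])[0,0]
    E=c["extrinsics"]; d=E[:3,:3]@np.array([u[0],-u[1],-1.]); return E[:3,3],d/np.linalg.norm(d)
def tri(rs):
    A=sum(np.eye(3)-np.outer(d,d) for o,d in rs); b=sum((np.eye(3)-np.outer(d,d))@o for o,d in rs)
    x=np.linalg.solve(A,b); return x,[np.linalg.norm((np.eye(3)-np.outer(d,d))@(x-o)) for o,d in rs]
def atz(r,z): o,d=r; return o+d*(z-o[2])/d[2]
E
python3 - <<'E'
from h import *
s,t=cal("scene"),cal("side")
for n,a,b in (("pin top",(340.9,194.6),(333.6,176.3)),("pale",(287.1,161.8),(286.6,286.6)),("dark",(450.8,235.1),(286.8,155.1))):
    x,e=tri([ray(s,a),ray(t,b)]); print(n,x.round(1),np.round(e,1))
E
```

```text
pin top [603.1  33.4 120.5] [0.1 0.1]
pale [ 477.4 -220.6   58.6] [0.8 0.8]
dark [512.7 236.7  59.1] [0.5 0.5]
```

```bash
python3 - <<'E'
from h import *
s,t=cal("scene"),cal("side")
for n,a,b in (("turq",(369,231),(348,156)),("purple",(416,175),(253,169)),("bottle",(408,264),(354,137)),("green1",(216,203),(430,232)),("green2",(270,195),(377,213))):
    x,e=tri([ray(s,a),ray(t,b)]); print(n,x.round(1),np.round(e,1))
st=ctrl.sense(); print(st["eef_pos"],st["ee_rot"],st["time_s"])
E
```

```text
turq [656.  135.2 107.7] [0.4 0.4]
purple [424.9 104.3 108.3] [0.5 0.5]
bottle [691.  235.7 103.7] [0.3 0.3]
green1 [ 761.6 -158.9  106.6] [0.8 0.8]
green2 [673.5 -91.3 107.9] [1.1 1.1]
[ 141.42985237 -505.55910216  404.28409805] [-4.73985207e-04  9.90715326e-01  1.35951891e-01  3.99550952e-05] 0.15
```

Request:
drive_tool:
  rows:
    - [[0.5,0.45,0,0,0,0],[0.9,0.9,0,0,0,0],[0.9,0.9,0,0,0,0]]
  fingers: 1
  force: 50

```text
time_s: 0.52
eef_pos: [233.3, -413.3, 404.5]
ee_rot: [-0.001, 0.99, 0.138, 0.0]
force: [0.1, 0.1, 0.2]
grip_width: 1.001
```

Request:
drive_tool:
  rows:
    - [[0.45,0.5,0,0,0,0],[0.9,1,0,0,0,0],[0.9,1,0,0,0,0]]

```text
time_s: 0.9
eef_pos: [324.5, -311.7, 404.5]
ee_rot: [-0.001, 0.99, 0.139, 0.0]
force: [-0.1, -1.3, 0.1]
grip_width: 0.995
```

Request:
drive_tool:
  rows:
    - [[0.45,0.5,0,0,0,0],[0.9,1,0,0,0,0],[0.9,1,0,0,0,0]]

```text
time_s: 1.27
eef_pos: [415.8, -210.6, 404.3]
ee_rot: [-0.001, 0.99, 0.141, 0.0]
force: [-0.2, -0.5, -0.7]
grip_width: 1.004
```

Request:
drive_tool:
  rows:
    - [[0.45,0.5,0,0,0,0],[0.9,1,0,0,0,0],[0.9,1,0,0,0,0]]

```text
time_s: 1.65
eef_pos: [507.0, -110.0, 403.9]
ee_rot: [-0.001, 0.99, 0.142, 0.0]
force: [-0.9, -0.2, 1.0]
grip_width: 1.004
```

Request:
drive_tool:
  rows:
    - [[0.4,0.5,0,0,0,0],[0.8,1,0,0,0,0],[0.96,1,-0.3,0,0,0],[0.96,1,-0.3,0,0,0]]

```text
time_s: 2.15
eef_pos: [603.3, -11.7, 371.2]
ee_rot: [-0.001, 0.99, 0.141, -0.002]
force: [0.4, -0.5, -1.0]
grip_width: 1.001
```

Request:
drive_tool:
  rows:
    - [[0,0.43,0,0,0,0],[0,0.43,0,0,0,0],[0,0.43,0,0,0,0]]

```text
time_s: 2.52
eef_pos: [603.0, 29.6, 372.2]
ee_rot: [-0.001, 0.99, 0.141, -0.002]
force: [-0.6, -0.4, 0.3]
grip_width: 1.001
```

```bash
python3 - <<'E'
from h import *
import json
print(ctrl.sense()["eef_pos"])
c=cal("wrist"); im=viewer.capture("wrist"); cv2.imwrite("pics/w1.png",im[:,:,::-1])
np.savez("w1.npz",**c)
E
```

```text
[603.04314397  29.57167511 372.22576342]
```

View pics/w1.png

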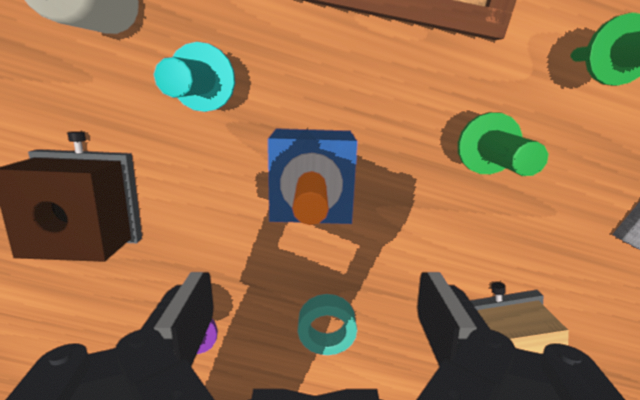

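The wrist view shows the orange pin top at about (310,208), the flange around (311,184) and the dark bore at (51,216).

```bash
python3 - <<'E'
from h import *
c=np.load("w1.npz"); im=cv2.imread("pics/w1.png")
print("pin",atz(ray(c,(310,208)),122).round(1),"flange",atz(ray(c,(311.5,183)),66).round(1),"dark",atz(ray(c,(51,216)),60).round(1))
cv2.imwrite("pics/c2.png",np.hstack([cv2.resize(im[140:240,260:360],None,fx=4,fy=4),cv2.resize(im[166:266,0:100],None,fx=4,fy=4)]))
E
```

```text
pin [603.6  33.5 122. ] flange [604.4  33.4  66. ] dark [513.8 235.2  60. ]
```

View pics/c2.png

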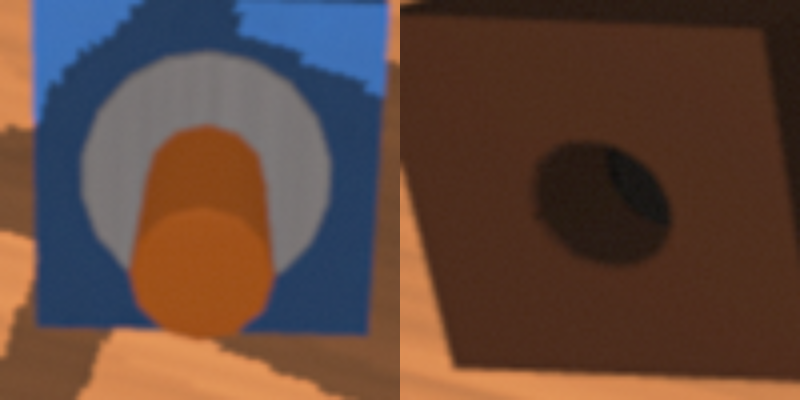

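Request:
drive_tool:
  rows:
    - [[0.005,0.04,-0.3,0,0,0],[0.005,0.04,-0.7,0,0,0],[0.005,0.04,-0.9,0,0,0],[0.005,0.04,-0.9,0,0,0]]

```text
time_s: 3.08
eef_pos: [603.4, 32.4, 281.2]
ee_rot: [-0.001, 0.99, 0.14, -0.003]
force: [0.3, -0.1, 0.3]
grip_width: 0.998
```

Request:
drive_tool:
  rows:
    - [[0,0,-0.2,0,0,0],[0,0,-0.32,0,0,0],[0,0,-0.32,0,0,0]]

```text
time_s: 3.45
eef_pos: [603.4, 32.0, 249.3]
ee_rot: [-0.001, 0.99, 0.14, -0.003]
force: [0.1, 0.7, 0.2]
grip_width: 1.005
```

Request:
drive_tool:
  rows:
    - [[0,0,0,0,0,0],[0,0,0,0,0,0],[0,0,0,0,0,0],[0,0,0,0,0,0],[0,0,0,0,0,0],[0,0,0,0,0,0],[0,0,0,0,0,0],[0,0,0,0,0,0]]
  fingers: -1
  force: 40

```text
time_s: 4.45
eef_pos: [603.5, 32.1, 249.6]
ee_rot: [-0.001, 0.99, 0.14, -0.003]
force: [0.2, 1.2, 4.9]
grip_width: 0.271
```

Request:
drive_tool:
  rows:
    - [[0,0,0.2,0,0,0],[0,0,0.6,0,0,0],[0,0,1,0,0,0],[0,0,1,0,0,0]]

```text
time_s: 4.95
eef_pos: [603.7, 32.1, 352.0]
ee_rot: [-0.001, 0.99, 0.14, -0.001]
force: [0.3, 0.4, -1.9]
grip_width: 0.265
```

```bash
python3 - <<'E'
from h import *
s=ctrl.sense();print(s["eef_pos"],s["force"],s["grip_width"])
a=viewer.capture("wrist");b=viewer.capture("side")
cv2.imwrite("pics/w2.png",np.hstack([cv2.resize(a,None,fx=.6,fy=.6),cv2.resize(b,None,fx=.6,fy=.6)])[:,:,::-1])
E
```

```text
[603.6869326   32.07179448 352.01219415] [ 0.31621591  0.38565662 -1.90677157] 0.26543863506811166
```

View pics/w2.png

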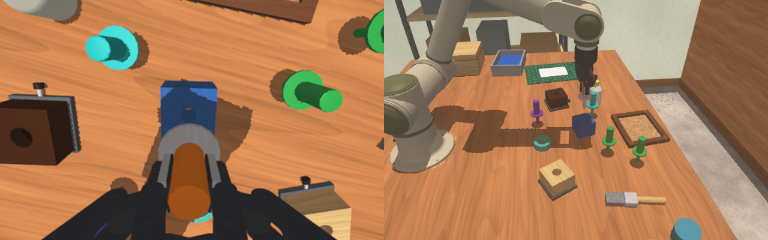

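Request:
drive_tool:
  rows:
    - [[-0.2,-0.4,0,0,0,0],[-0.42,-0.84,0,0,0,0],[-0.42,-0.84,0,0,0,0]]

```text
time_s: 5.42
eef_pos: [560.3, -54.2, 346.7]
ee_rot: [-0.002, 0.99, 0.138, -0.006]
force: [-0.3, 0.6, -1.8]
grip_width: 0.267
```

Request:
drive_tool:
  rows:
    - [[-0.2,-0.4,0,0,0,0],[-0.42,-0.84,0,0,0,0],[-0.42,-0.84,0,0,0,0]]

```text
time_s: 5.8
eef_pos: [517.6, -139.9, 345.4]
ee_rot: [-0.003, 0.991, 0.136, -0.007]
force: [0.5, 0.3, -0.8]
grip_width: 0.272
```

Request:
drive_tool:
  rows:
    - [[-0.2,-0.4,0,0,0,0],[-0.42,-0.84,0,0,0,0],[-0.42,-0.84,0,0,0,0],[-0.42,-0.84,0,0,0,0]]

```text
time_s: 6.3
eef_pos: [476.1, -223.0, 344.7]
ee_rot: [-0.003, 0.991, 0.137, -0.007]
force: [0.0, 0.5, -1.7]
grip_width: 0.267
```

```bash
python3 - <<'E'
from h import *
s=ctrl.sense();print(s["eef_pos"],s["ee_rot"])
a=viewer.capture("scene");b=viewer.capture("side")
cv2.imwrite("pics/a3.png",a[:,:,::-1]);cv2.imwrite("pics/b3.png",b[:,:,::-1])
a=cv2.resize(a[60:200,230:350],None,fx=3.3,fy=3.3,interpolation=2);b=cv2.resize(b[180:320,230:350],None,fx=3.3,fy=3.3,interpolation=2)
cv2.imwrite("pics/w3.png",np.hstack([a,b])[:,:,::-1])
E
```

```text
[ 476.08748073 -222.95157848  344.66482832] [-0.00337769  0.99058834  0.13664598 -0.00715631]
```

View pics/w3.png

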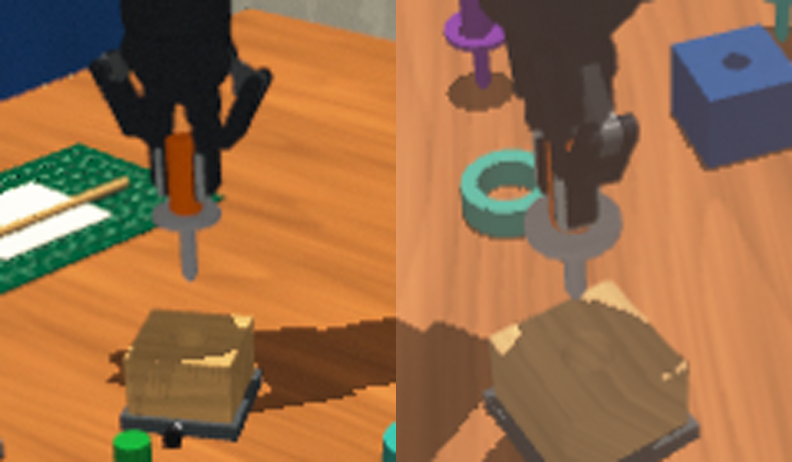

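```bash
python3 - <<'E'
from h import *
from scipy.spatial.transform import Rotation as R
s,t=cal("scene"),cal("side")
print(tri([ray(s,(287.2,143.8)),ray(t,(283.5,269.2))]))
q=ctrl.sense()["ee_rot"]; r=R.from_quat([q[1],q[2],q[3],q[0]]); print(r.apply([0,0,1]))
yaw=np.arctan2(*r.apply([1,0,0])[1::-1]); g=R.from_euler("z",yaw)*R.from_euler("x",np.pi); print(((g*r.inv()).as_rotvec()/(np.pi/2)).round(4),yaw)
E
```

```text
(array([ 473.25233457, -221.76310891,  105.84303956]), [np.float64(0.38069607319288284), np.float64(0.3806960731929541)])
[-0.01475142  0.00422338 -0.99988227]
[-0.0027 -0.0094  0.    ] 0.27517211765824184
```

Request:
drive_tool:
  rows:
    - [[0.01,0.02,0,-0.0027,-0.0094,0],[0.01,0.02,-0.1,-0.0027,-0.0094,0],[0.01,0.02,-0.25,-0.0027,-0.0094,0],[0.01,0.02,-0.35,-0.0027,-0.0094,0],[0.01,0.02,-0.35,-0.0027,-0.0094,0]]

```text
time_s: 7.02
eef_pos: [477.1, -220.7, 308.9]
ee_rot: [-0.001, 0.991, 0.137, -0.001]
force: [-1.4, 0.3, -0.8]
grip_width: 0.27
```

```bash
python3 - <<'E'
from h import *
s=ctrl.sense();print(s["eef_pos"],s["ee_rot"],s["force"])
a=viewer.capture("scene");b=viewer.capture("side")
a=cv2.resize(a[60:200,230:350],None,fx=3.3,fy=3.3,interpolation=2);b=cv2.resize(b[180:320,230:350],None,fx=3.3,fy=3.3,interpolation=2)
cv2.imwrite("pics/w4.png",np.hstack([a,b])[:,:,::-1])
E
```

```text
[ 477.07166989 -220.66415481  308.88612174] [-7.13293598e-04  9.90563792e-01  1.37048618e-01 -7.36170759e-04] [-1.40006917  0.2792033  -0.83382349]
```

View pics/w4.png

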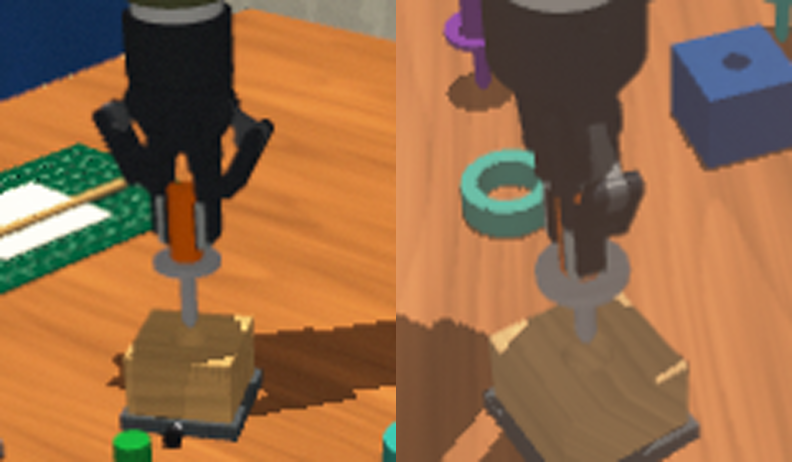

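The pin tip hangs about 10 mm above the mouth of the pale bore, at scene (287,158) and side (287,282), and is centred on it. Next I lower it in.

Request:
drive_tool:
  rows:
    - [[0,0,-0.08,0,0,0],[0,0,-0.16,0,0,0],[0,0,-0.24,0,0,0],[0,0,-0.24,0,0,0]]

```text
time_s: 7.62
eef_pos: [477.2, -220.7, 285.3]
ee_rot: [-0.0, 0.991, 0.137, -0.0]
force: [-0.6, -0.4, -2.1]
grip_width: 0.27
```

Request:
drive_tool:
  rows:
    - [[0,0,-0.03,0,0,0],[0,0,-0.06,0,0,0],[0,0,-0.06,0,0,0]]

```text
time_s: 8.0
eef_pos: [477.1, -220.7, 279.1]
ee_rot: [-0.001, 0.991, 0.137, -0.001]
force: [-0.3, 0.2, -2.3]
grip_width: 0.272
```

Request:
drive_tool:
  rows:
    - [[0,0,-0.02,0,0,0],[0,0,-0.04,0,0,0],[0,0,-0.04,0,0,0]]

```text
time_s: 8.38
eef_pos: [477.1, -220.7, 275.0]
ee_rot: [-0.001, 0.991, 0.137, -0.001]
force: [0.9, 0.1, -1.5]
grip_width: 0.27
```

No contact yet, and I expected a blind floor at TCP z of about 277.5. I'll keep lowering.

Request:
drive_tool:
  rows:
    - [[0,0,-0.03,0,0,0],[0,0,-0.06,0,0,0],[0,0,-0.06,0,0,0]]

```text
time_s: 8.75
eef_pos: [477.1, -220.7, 268.6]
ee_rot: [-0.001, 0.991, 0.137, -0.001]
force: [0.4, 0.4, -2.0]
grip_width: 0.268
```

Request:
drive_tool:
  rows:
    - [[0,0,-0.06,0,0,0],[0,0,-0.14,0,0,0],[0,0,-0.14,0,0,0]]

```text
time_s: 9.12
eef_pos: [476.9, -220.6, 253.8]
ee_rot: [-0.001, 0.991, 0.137, -0.001]
force: [0.0, -0.1, -1.6]
grip_width: 0.269
```

```bash
python3 - <<'E'
from h import *
s=ctrl.sense();print(s["eef_pos"],s["ee_rot"],s["force"])
a=viewer.capture("scene");b=viewer.capture("side")
a=cv2.resize(a[60:200,230:350],None,fx=3.3,fy=3.3,interpolation=2);b=cv2.resize(b[180:320,230:350],None,fx=3.3,fy=3.3,interpolation=2)
cv2.imwrite("pics/w5.png",np.hstack([a,b])[:,:,::-1])
E
```

```text
[ 476.91346656 -220.55545341  253.81646555] [-0.00145498  0.99056356  0.13703888 -0.00143408] [ 0.02562258 -0.10254012 -1.62947376]
```

View pics/w5.png

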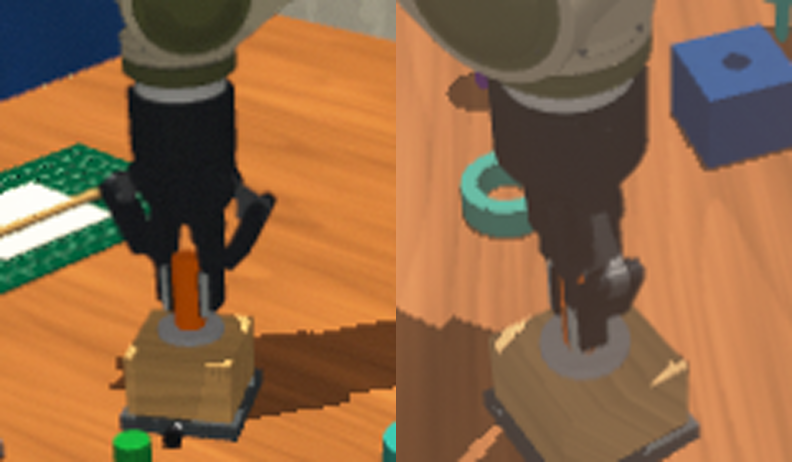

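The flange is almost on the pale block's top with no contact along the way, so the pale bore goes through. I'll bring the flange down to contact, then lift.

Request:
drive_tool:
  rows:
    - [[0,0,-0.02,0,0,0],[0,0,-0.04,0,0,0],[0,0,-0.045,0,0,0],[0,0,-0.045,0,0,0]]

```text
time_s: 9.72
eef_pos: [477.1, -220.7, 250.1]
ee_rot: [-0.001, 0.991, 0.137, -0.001]
force: [-0.6, 1.3, -0.9]
grip_width: 0.269
```

Request:
drive_tool:
  rows:
    - [[0,0,0.3,0,0,0],[0,0,0.7,0,0,0],[0,0,1,0,0,0],[0,0,1,0,0,0]]

```text
time_s: 10.22
eef_pos: [477.2, -220.8, 351.8]
ee_rot: [0.001, 0.991, 0.137, 0.001]
force: [0.6, -0.3, -1.9]
grip_width: 0.27
```

Request:
drive_tool:
  rows:
    - [[0.05,0.4,0.04,0,0,0],[0.05,0.9,0.04,0,0,0],[0.05,0.92,0.04,0,0,0]]

```text
time_s: 10.6
eef_pos: [482.0, -126.3, 354.4]
ee_rot: [-0.0, 0.99, 0.139, -0.0]
force: [0.3, -0.3, -2.1]
grip_width: 0.269
```

Request:
drive_tool:
  rows:
    - [[0.05,0.45,0,0,0,0],[0.1,0.9,0,0,0,0],[0.1,0.9,0,0,0,0]]

```text
time_s: 10.98
eef_pos: [492.0, -34.7, 353.2]
ee_rot: [-0.001, 0.99, 0.14, -0.001]
force: [0.6, -1.2, -2.0]
grip_width: 0.265
```

Request:
drive_tool:
  rows:
    - [[0.05,0.45,0,0,0,0],[0.1,0.9,0,0,0,0],[0.1,0.9,0,0,0,0]]

```text
time_s: 11.35
eef_pos: [502.1, 56.3, 352.2]
ee_rot: [-0.001, 0.99, 0.141, -0.002]
force: [-0.5, -0.4, -1.3]
grip_width: 0.273
```

Request:
drive_tool:
  rows:
    - [[0.05,0.45,0,0,0,0],[0.1,0.9,0,0,0,0],[0.1,0.9,0,0,0,0]]

```text
time_s: 11.72
eef_pos: [512.5, 146.8, 351.3]
ee_rot: [-0.001, 0.99, 0.142, -0.002]
force: [0.1, -0.5, -0.6]
grip_width: 0.271
```

Request:
drive_tool:
  rows:
    - [[0.02,0.45,0,0,0,0],[0.02,0.88,0,0,0,0],[0.02,0.88,0,0,0,0],[0.02,0.88,0,0,0,0]]

```text
time_s: 12.22
eef_pos: [515.1, 233.1, 350.8]
ee_rot: [-0.001, 0.99, 0.141, -0.003]
force: [-0.1, -1.1, -1.9]
grip_width: 0.273
```

```bash
python3 - <<'E'
from h import *
from scipy.spatial.transform import Rotation as R
s=ctrl.sense();print(s["eef_pos"],s["ee_rot"],s["force"])
a=viewer.capture("scene");b=viewer.capture("side")
a=cv2.resize(a[140:280,390:510],None,fx=3.3,fy=3.3,interpolation=2);b=cv2.resize(b[60:200,230:350],None,fx=3.3,fy=3.3,interpolation=2)
cv2.imwrite("pics/w6.png",np.hstack([a,b])[:,:,::-1])
q=s["ee_rot"]; r=R.from_quat([q[1],q[2],q[3],q[0]]); print(r.apply([0,0,1]))
yaw=np.arctan2(*r.apply([1,0,0])[1::-1]); g=R.from_euler("z",yaw)*R.from_euler("x",np.pi); print(((g*r.inv()).as_rotvec()/(np.pi/2)).round(4),yaw)
E
```

```text
[515.0629073  233.06804589 350.78954423] [-5.28174659e-04  9.89946672e-01  1.41414906e-01 -2.67040982e-03] [-0.11955612 -1.14420599 -1.90073858]
[-5.43651018e-03  2.90457983e-04 -9.99985180e-01]
[-0.0002 -0.0035  0.    ] 0.2837867633619922
```

View pics/w6.png

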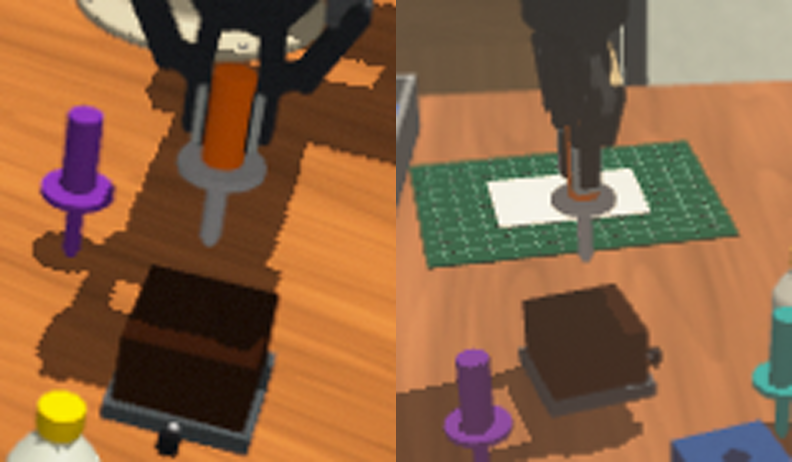

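```bash
python3 - <<'E'
from h import *
s,t=cal("scene"),cal("side")
print(tri([ray(s,(453.2,212.9)),ray(t,(287.2,138.4))]))
E
```

```text
(array([514.73982648, 234.25842054, 111.22677159]), [np.float64(0.18441848111142226), np.float64(0.18441848111149706)])
```

Request:
drive_tool:
  rows:
    - [[-0.028,0.018,0,0,-0.0035,0],[-0.028,0.018,-0.2,0,-0.0035,0],[-0.028,0.018,-0.4,0,-0.0035,0],[-0.028,0.018,-0.4,0,-0.0035,0]]

```text
time_s: 12.82
eef_pos: [512.0, 234.4, 310.1]
ee_rot: [-0.0, 0.99, 0.141, -0.001]
force: [0.1, 0.6, -1.5]
grip_width: 0.273
```

```bash
python3 - <<'E'
from h import *
s=ctrl.sense();print(s["eef_pos"],s["ee_rot"],s["force"])
a=viewer.capture("scene");b=viewer.capture("side")
a=cv2.resize(a[140:280,390:510],None,fx=3.3,fy=3.3,interpolation=2);b=cv2.resize(b[60:200,230:350],None,fx=3.3,fy=3.3,interpolation=2)
cv2.imwrite("pics/w7.png",np.hstack([a,b])[:,:,::-1])
E
```

```text
[511.98757938 234.4038679  310.1132056 ] [-1.20304057e-04  9.90033250e-01  1.40830057e-01 -1.02159416e-03] [ 0.11289946  0.5624257  -1.49603479]
```

View pics/w7.png

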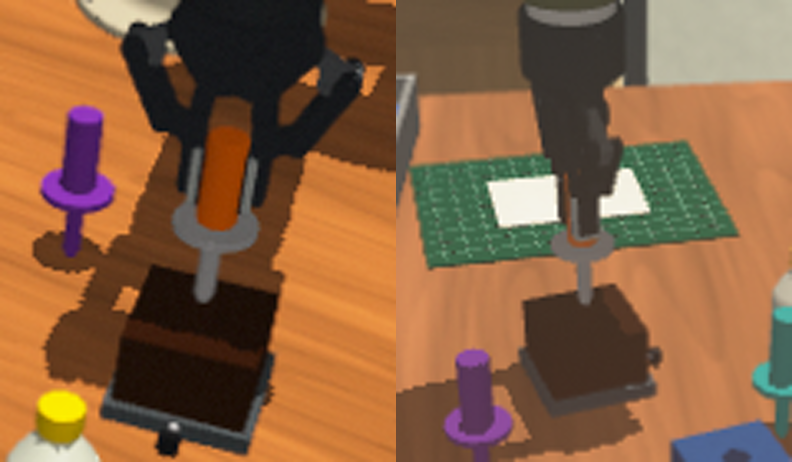

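The tip is about 10 mm above the dark block, close to the bore centre. I'll lower it gently.

Request:
drive_tool:
  rows:
    - [[0.01,0.01,-0.1,0,0,0],[0.01,0.01,-0.2,0,0,0],[0.01,0.01,-0.28,0,0,0],[0.01,0.01,-0.28,0,0,0]]

```text
time_s: 13.42
eef_pos: [513.2, 235.6, 283.1]
ee_rot: [-0.0, 0.99, 0.141, -0.0]
force: [-0.4, -0.5, -2.5]
grip_width: 0.27
```

Request:
drive_tool:
  rows:
    - [[0,0,-0.02,0,0,0],[0,0,-0.035,0,0,0],[0,0,-0.035,0,0,0]]

```text
time_s: 13.8
eef_pos: [513.2, 235.7, 279.6]
ee_rot: [-0.0, 0.99, 0.141, -0.0]
force: [-0.3, 0.9, -1.9]
grip_width: 0.269
```

Request:
drive_tool:
  rows:
    - [[0,0,-0.01,0,0,0],[0,0,-0.02,0,0,0],[0,0,-0.02,0,0,0]]

```text
time_s: 14.18
eef_pos: [513.3, 235.6, 277.6]
ee_rot: [-0.0, 0.99, 0.141, 0.0]
force: [-0.2, 0.8, -1.4]
grip_width: 0.274
```

Request:
drive_tool:
  rows:
    - [[0,0,-0.01,0,0,0],[0,0,-0.02,0,0,0],[0,0,-0.02,0,0,0]]

```text
time_s: 14.55
eef_pos: [513.4, 235.8, 277.2]
ee_rot: [-0.0, 0.99, 0.141, 0.001]
force: [-3.2, -0.8, 11.6]
grip_width: 0.273
```

```bash
python3 - <<'E'
from h import *
s=ctrl.sense();print(s["eef_pos"],s["force"])
E
```

```text
[513.44245126 235.77287372 277.2389574 ] [-3.16619341 -0.84328137 11.58902235]
```

The tool hit a hard stop at z ≈ 277.3, just where the blind floor should be, with force rising from -1.4 to +11.6 N. So the dark bore is blind and the pale one is through. I'll go back to the pale block.

Request:
drive_tool:
  rows:
    - [[0,0,0.2,0,0,0],[0,0,0.6,0,0,0],[0,0,0.78,0,0,0],[0,0,0.78,0,0,0]]

```text
time_s: 15.05
eef_pos: [513.5, 235.8, 356.2]
ee_rot: [-0.0, 0.99, 0.141, 0.002]
force: [0.9, -0.5, -2.5]
grip_width: 0.273
```

Request:
drive_tool:
  rows:
    - [[-0.02,-0.5,0,0,0,0],[-0.04,-1,0,0,0,0],[-0.04,-1,0,0,0,0]]

```text
time_s: 15.42
eef_pos: [509.4, 133.4, 354.9]
ee_rot: [-0.0, 0.99, 0.139, 0.001]
force: [-0.0, 0.6, -2.4]
grip_width: 0.27
```

Request:
drive_tool:
  rows:
    - [[-0.04,-0.5,0,0,0,0],[-0.08,-1,0,0,0,0],[-0.08,-1,0,0,0,0]]

```text
time_s: 15.8
eef_pos: [501.4, 31.5, 354.0]
ee_rot: [-0.0, 0.99, 0.138, 0.0]
force: [-1.3, 1.1, -1.8]
grip_width: 0.274
```

Request:
drive_tool:
  rows:
    - [[-0.04,-0.5,0,0,0,0],[-0.08,-1,0,0,0,0],[-0.08,-1,0,0,0,0]]

```text
time_s: 16.18
eef_pos: [493.5, -69.9, 353.1]
ee_rot: [-0.001, 0.991, 0.136, -0.0]
force: [0.1, 1.1, -2.2]
grip_width: 0.272
```

Request:
drive_tool:
  rows:
    - [[-0.04,-0.5,0,0,0,0],[-0.08,-1,0,0,0,0],[-0.08,-1,0,0,0,0]]

```text
time_s: 16.55
eef_pos: [485.7, -170.9, 352.4]
ee_rot: [-0.001, 0.991, 0.135, -0.0]
force: [0.1, 0.9, -1.8]
grip_width: 0.271
```

Request:
drive_tool:
  rows:
    - [[-0.05,-0.3,0,0,0,0],[-0.086,-0.497,0,0,0,0],[-0.086,-0.497,0,0,0,0],[-0.086,-0.497,0,0,0,0]]

```text
time_s: 17.05
eef_pos: [477.4, -219.6, 352.2]
ee_rot: [-0.001, 0.991, 0.136, -0.0]
force: [0.1, 0.2, -1.3]
grip_width: 0.274
```

```bash
python3 - <<'E'
from h import *
from scipy.spatial.transform import Rotation as R
s=ctrl.sense();print(s["eef_pos"],s["ee_rot"],s["force"])
q=s["ee_rot"]; r=R.from_quat([q[1],q[2],q[3],q[0]]); print(r.apply([0,0,1]))
a=viewer.capture("scene");b=viewer.capture("side")
a=cv2.resize(a[60:200,230:350],None,fx=3.3,fy=3.3,interpolation=2);b=cv2.resize(b[180:320,230:350],None,fx=3.3,fy=3.3,interpolation=2)
cv2.imwrite("pics/w8.png",np.hstack([a,b])[:,:,::-1])
E
```

```text
[ 477.40582942 -219.60750623  352.24139818] [-1.33672566e-03  9.90771671e-01  1.35534418e-01 -3.62193363e-04] [ 0.08480569  0.17848937 -1.31926407]
[-0.00108005  0.0025506  -0.99999616]
```

View pics/w8.png

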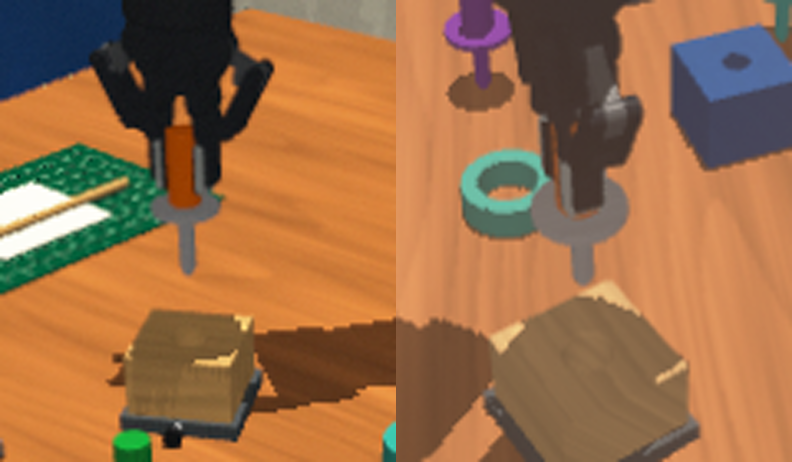

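The pin hangs upright above the pale bore, and its pose matches the first insertion. I'll lower it to a TCP z of about 250.

Request:
drive_tool:
  rows:
    - [[0,-0.01,-0.2,0,0,0],[0,-0.01,-0.4,0,0,0],[0,-0.01,-0.55,0,0,0],[0,-0.01,-0.7,0,0,0],[0,-0.01,-0.85,0,0,0],[0,-0.01,-0.95,0,0,0],[0,-0.01,-1,0,0,0],[0,-0.01,-1,0,0,0]]

```text
time_s: 18.15
eef_pos: [477.4, -220.7, 252.3]
ee_rot: [-0.001, 0.991, 0.136, -0.0]
force: [-0.2, -0.3, -2.0]
grip_width: 0.269
```

Request:
drive_tool:
  rows:
    - [[0,0,-0.01,0,0,0],[0,0,-0.02,0,0,0],[0,0,-0.02,0,0,0]]

```text
time_s: 18.52
eef_pos: [477.4, -220.7, 250.4]
ee_rot: [-0.001, 0.991, 0.136, -0.0]
force: [-0.2, -0.5, -2.2]
grip_width: 0.271
```

Request:
drive_tool:
  rows:
    - [[0,0,-0.01,0,0,0],[0,0,-0.02,0,0,0],[0,0,-0.02,0,0,0]]

```text
time_s: 18.9
eef_pos: [477.6, -220.7, 249.6]
ee_rot: [-0.001, 0.991, 0.136, 0.0]
force: [-3.0, 4.1, 10.4]
grip_width: 0.273
```

The flange is in contact (+10 N). Now I release.

Request:
drive_tool:
  rows:
    - [[0,0,0.01,0,0,0],[0,0,0.01,0,0,0],[0,0,0.01,0,0,0],[0,0,0.01,0,0,0],[0,0,0.01,0,0,0],[0,0,0.01,0,0,0],[0,0,0.01,0,0,0],[0,0,0.01,0,0,0]]
  fingers: 1

```text
time_s: 19.9
eef_pos: [477.6, -220.7, 250.6]
ee_rot: [-0.001, 0.991, 0.136, 0.0]
force: [0.0, -0.5, -0.5]
grip_width: 1.0
```

Request:
drive_tool:
  rows:
    - [[0,0,0.15,0,0,0],[0,0,0.5,0,0,0],[0,0,1,0,0,0],[0,0,1,0,0,0]]

```text
time_s: 20.4
eef_pos: [477.8, -220.8, 355.1]
ee_rot: [0.002, 0.991, 0.136, 0.003]
force: [0.0, 0.3, -0.5]
grip_width: 1.002
```

```bash
python3 - <<'E'
from h import *
s=ctrl.sense();print(s["eef_pos"],s["force"],s["dq"].round(3))
a=viewer.capture("scene");b=viewer.capture("side")
a=cv2.resize(a[60:200,230:350],None,fx=3.3,fy=3.3,interpolation=2);b=cv2.resize(b[180:320,230:350],None,fx=3.3,fy=3.3,interpolation=2)
cv2.imwrite("pics/w9.png",np.hstack([a,b])[:,:,::-1])
E
```

```text
[ 477.83279843 -220.75774947  355.09456523] [ 0.03174182  0.30862515 -0.54907517] [-0.003  0.056  0.077  0.    -0.044  0.002]
```

View pics/w9.png

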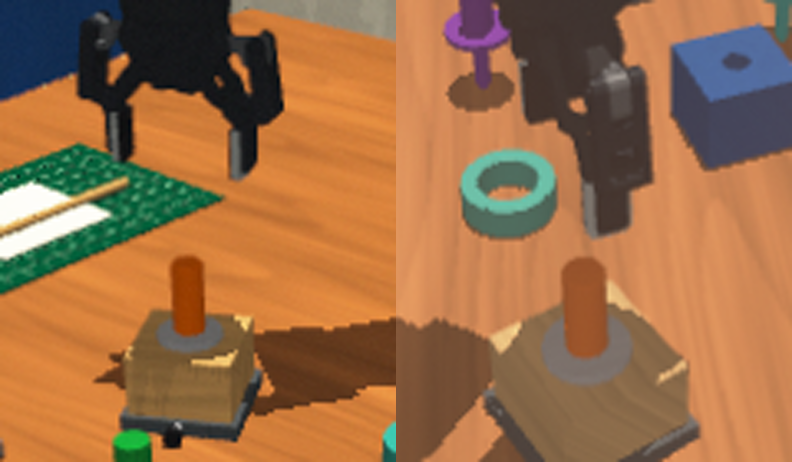

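```bash
python3 - <<'E'
from h import *
s,t=cal("scene"),cal("side")
print(tri([ray(s,(286.6,139)),ray(t,(286.6,260.8))]))
ctrl.finish_job()
E
```

```text
(array([ 479.31382607, -217.78605673,  122.02858373]), [np.float64(0.08297236690585269), np.float64(0.08297236690588107)])
the job is handed in; nothing more can be done
```

I tried the pin in both blocks, and it now stands released in the pale block, the one drilled right through. I handed the job in at about 20.5 s of the 51 s allowed; no verdict is reported.

- **Pale block:** the pin went down about 50 mm with no stop at the blind depth. On this first try the flange came to within about 1 mm of the top without registering contact force.
- **Dark block:** the pin hit a hard floor about 22 mm down, with force rising from -1.4 to +11.6 N, so this bore is blind.
- **Final placing:** I lowered the pin into the pale block again until the flange touched (+10 N), opened the fingers and lifted clear.

**Last checks:** the pictures show the pin upright with its flange flat on the block. The measured grip top is at z 122.0 mm, which is the height expected with the flange fully down. It stands about 3.5 mm from the measured bore centre, against the 15 mm limit. No check failed or disagreed, except that small offset, which the loose bore and roughly 2 mm calibration explain.

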